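# Set a rail to the flip stop on the sawing board

## Robot

A 7-joint arm with a two-finger parallel gripper is mounted at the origin on the work surface. World frame = base frame: x ahead of the robot, y to its left, z up, the work surface at z = 0. Lengths are in m, angles in rad, forces in N, time in s.
With the tool pointing down it reaches from about 0.35 to 0.9 m from the base axis. Payload 8.1 kg.
Tool frame: the origin (TCP) lies midway between the tips of the shut fingers; the grasp point (between the pads) lies 19 mm behind it (arm.hold_point_z is the z of the grasp point in the tool frame, in m); z points along the fingers, y is the line along which they close (so a half turn about z gives the same grasp; the last joint's range is limited). The gripper opens to 92 mm and grips with 3 to 60 N. Pads are 19 mm wide; open, the fingers measure 130 mm over their backs; the gripper's body (75 mm by 190 mm) begins 47 mm behind the grasp point.
Start: joints at [1.02, 0.434, 0.025, 1.573, -0.012, 1.134, -0.075], TCP at [0.271, -0.563, 0.195] pointing down, gripper open.
Joint ranges: [-2.62, 2.62], [-0.44, 2.09], [-1.27, 1.32], [0.08, 2.57], [-1.32, 4.46], [0.12, 2], [-2.74, 2.74]. Speed limits (rad/s): [2.22, 2.22, 3.01, 3.01, 3.14, 3.14, 3.14].

## Interface

Orientations are given as a rotation vector (axis times angle).
In Python, from cell import arm, get_image, camera_params, job gives the robot as it stands.
- The arm moves only by the tool send_rows, never from a script. Its argument "deltas" is a list of rows, each a list of 3 entries, a list of its own where there are three numbers: the shift along the world's x, y, z in m, then the turn, a rotation vector about the world's x, y, z in rad, then the finger opening in m, from 0 to 0.0918. In form: [[[tx, ty, tz], [ax, ay, az], gripper], ...]. A call has exactly 10 rows; each row shifts and turns the commanded pose from where the row before left it; what a row does not reach is not made up. A row lasts 1/10 s, in which the tool goes at most 50 mm and 8.59 degrees, less where a joint would pass 70% of its speed; a pose out of reach is approached as far as the arm can. A call with a gripper value outside its range is refused whole. The fingers move at their own pace and stop on an object; "force" is the grip in N (left out, the last holds). Time passes only in rows, so rows that do not move let the fingers close, or fill a call up. It gives the time, the measured TCP pose, the force and the opening at its end, in the units of the state.
- arm.observe(): the state, without advancing time (a new reading comes with each control period).
- get_image(name): name is "scene" or "top"; returns the picture (480x640x3 uint8, red, green, blue); there is no depth.
- camera_params(name): a dict with "fov_y" (degrees; the focal length in pixels is half the picture's height over the tangent of half this angle, whatever the lens; pixels are square), "cx", "cy" (the principal point, pixels), "rvec" (rotation vector, rad) and "tvec" (3), from world to camera coordinates, as OpenCV has them. Camera axes: x right, y down, z forward; pixel columns grow to the right and rows downward; lengths in m; the calibration is good to about 2 mm. A picture is of the moment at which its call begins. camera_params takes no time and is no camera call.
- job.sign_off(): hands the job in, once; it reports no verdict.
The state is a dict: "clock": time; "joints": joint angles; "dq": joint speeds; "joint_efforts": joint torques, N m; "position": TCP position; "ee_rot": TCP orientation; "force": force on the tool from outside, world axes, zero at the start; "ft_torque": the same for the moment, N m; "width": opening from 0.0 (shut) to 1.0 (fully open).
Only numpy, scipy, OpenCV 4.12 (cv2) and the standard library are available. Lean on these libraries where they do the work, as an engineer would, in place of code of your own. Each camera call takes 0.05 s, during which the arm holds its last target. There are 200 camera calls.

## Task

Set up the pine rail for the longer of the two cuts on the sawing board: with a fingertip, flip down the raised flip stop that is farther from the saw slot until it hangs fully down in front of the fence, leaving the other stop raised. Then push the rail back against the fence and slide it along until its left end butts against the lowered stop and its back edge lies snug along the fence. Only push: do not pick the rail up off the board, and leave the saw, the glue tub and the offcut where they are.

Things in the scene. Friction and masses are not known exactly. Their poses are not given: they have to be found in the camera images.
- board: Sawing board fixed to the bench: brown fibreboard base 260 x 590 x 12 mm, timber fence on it 46 mm deep along its whole length, fence top 55 mm above the bench. Origin on the bench below the fence's front face. x points away from the robot through the fence, y left along it, z up. Base spans x -200..60, y -320..270, top z 12; fence spans x 0..46 mm.
- saw_slot (a point): Mouth of the 3 mm saw slot that crosses fence and base, at the fence's front face on the base's top (60 mm right of the board's origin).
- stop_long: Dark steel carriage, on the fence top, of the flip stop FARTHER from the saw slot (the one to lower), 130 to 210 mm left of the board's origin. Origin on the fence top in the plane of the fence's front face, level with the middle of its arm; axes as the board's. Covers x -6..42, y -16..42 mm; ears stand 27 mm and the lock knob (x 24, y 29) 18 mm above the fence top.
- stop_long_pin (a point): Middle of that stop's hinge pin, which runs parallel to the fence 4 mm behind its front face, 18 mm above the fence top (73 mm above the bench).
- stop_long_arm (a joint): Angle of that stop's aluminium arm (60 g): 0 = fully down in front of the fence (end stop), 3.16 = flipped up against its other end stop; starts raised there. It swings over by way of the robot's side. Its weight holds it up until it is pushed 0.5 to 0.8 rad towards the robot; then it falls fully down by itself in about a second.
- stop_long_plate (a point): Centre of that arm's bar (moves with it). Bar 61 mm long (54 mm one way from the pin, 7 mm the other), 20 mm deep across the fence, 14 mm wide along it. Raised it stands upright, 66 to 127 mm above the bench and 6 to 26 mm behind the pin (away from the robot). Lowered it fills 2 to 22 mm in front of the fence's face, its foot 7 mm above the base.
- stop_short: Carriage of the other, identical flip stop, nearer the saw slot (0 to 50 mm left of the board's origin); same frame and sizes. Its arm must stay raised.
- stop_short_arm (a joint): Arm angle of the nearer stop: 0 = down, about 3.1 = raised; starts raised and must stay raised.
- rail_center (a point): Centre of the pine rail, a loose planed bar 58 mm wide (x), 300 mm long (y), 30 mm thick (z), 0.18 to 0.36 kg, lying flat on the base in front of the fence, its centre 27 mm above the bench. It starts 30 to 60 mm clear of the fence, askew by up to 0.12 rad. Its y axis points to its left end.
- rail_left (a point): Centre of the rail's left (+y) end face, the end that goes to the stop.
- rail_right (a point): Centre of the rail's right (-y) end face.
- saw: Pull saw lying flat behind the fence, about 460 mm long, 20 mm high. Origin under the middle. Leave it.
- glue_tub: White lidded glue tub, 110 mm across, 105 mm high, on the bench to the left. Origin under its centre. Leave it.
- offcut: Pine offcut 45 x 70 x 30 mm with a dowel hole, lying on the front left of the board's base. Origin under its centre. Leave it.

How it is judged:
On the way, in this order (a step that is already met when the one before it is completed fails the run):
1. the flip stop farther from the saw slot is flipped fully down (value of joint stop_long_arm below 0.12 rad), for 0.2 s.
2. the rail's left end is against the lowered stop (value of joint stop_long_arm below 0.12 rad and y of rail_left in the frame of stop_long above -0.01 m and x of rail_left in the frame of stop_long above -0.045 m), for 0.1 s.
At the end, for the whole second after the job is handed in: The farther stop hangs fully down (within 0.12 rad), the nearer one is still raised, and the rail lies flat and still on the base with its left end within 3 mm of the lowered stop and its back edge within 3 mm of the fence at both ends (value of joint stop_long_arm below 0.12 rad and value of joint stop_short_arm above 2.8 rad and y of rail_left in the frame of stop_long between -0.01 and 0 m and x of rail_left in the frame of board between -0.032 and -0.026 m and x of rail_right in the frame of board above -0.032 m and z of each of rail_left, rail_right in the frame of board below 0.031 m and velocity of joint stop_long_arm below 0.1 rad/s and angular speed of rail below 0.1 rad/s); the robot touches nothing.
It fails at once if the rail is lifted off the board or tipped (z of any of rail_left, rail_right in the frame of board above 0.04 m or angle between rail_center's own z axis and vertical above 0.15 rad).
It fails at once if the nearer stop is flipped down (value of joint stop_short_arm below 2.4 rad).
It fails at once if the saw, glue tub or offcut is moved (distance of any of saw, glue_tub, offcut from where it was at the start of the episode above 0.02 m).
It also fails if it takes over 61 s, if anything falls off the work surface, if the arm or the gripper's body presses on something with over 40 N, if the wrist force passes 120 N, or if a joint passes its speed limit or range.

## Working session

There is one attempt and no reset: what is moved stays moved. The work goes in short steps, Python scripts to look and compute and a tool call to move; the robot and the scene stay as the last step left them, time stands still between calls to the robot, and variables do not carry over. Pictures are saved under pics/ and viewed, on a budget of 10 in all, crops included, one or two more only if the job needs it, and the job is handed in when it is done.

Besides the shell and the picture viewer there is one more tool, called after "Request:" as name(argument=value, ...) on one line, values as JSON. send_rows: Moves the arm, as the interface text tells. Its arguments: {"type":"object","properties":{"deltas":{"type":"array","items":{"type":"array"}},"force":{"type":"number"}},"required":["deltas"]}

```bash
mkdir -p pics; ls; python3 - <<'E'
from cell import arm,get_image,camera_params
import cv2
for n in("scene","top"):
    cv2.imwrite(f"pics/{n}0.png",get_image(n)[:,:,::-1]); print(n,camera_params(n))
print(arm.observe())
E
```

```text
pics
scene {'fov_y': 46.90187115581045, 'cx': 318.14476433808966, 'cy': 231.32613365521178, 'rvec': array([ 0.6891354 ,  2.81166362, -0.84391674]), 'tvec': array([ 0.42027305, -0.23940865,  1.42790349])}
top {'fov_y': 48.66297950206537, 'cx': 311.64098912205037, 'cy': 244.56123146893725, 'rvec': array([ 2.14676672, -2.10952009,  0.18311633]), 'tvec': array([0.10689928, 0.53087147, 1.01901111])}
{'clock': 0.1, 'joints': array([ 1.02037145,  0.43513875,  0.02493222,  1.57399751, -0.01160433,
        1.1339739 , -0.07510588]), 'dq': array([-0.00044188, -0.00247017, -0.00082038, -0.00138803,  0.00029428,
       -0.00030885,  0.0004259 ]), 'joint_efforts': array([ 4.51272281e-03, -6.69124460e+01,  9.88950916e-01, -3.15146470e+01,
       -6.03048457e-02,  3.73061467e-02,  5.91035155e-05]), 'position': array([ 0.27038952, -0.56294028,  0.19423535]), 'ee_rot': array([-3.06190132e+00, -6.97226607e-01,  6.36493849e-04]), 'force': array([-0.28223071, -1.32021302, -0.05769989]), 'ft_torque': array([-0.00834841,  0.00603793,  0.05063413]), 'width': 0.9986266270729599}
```

View pics/scene0.png

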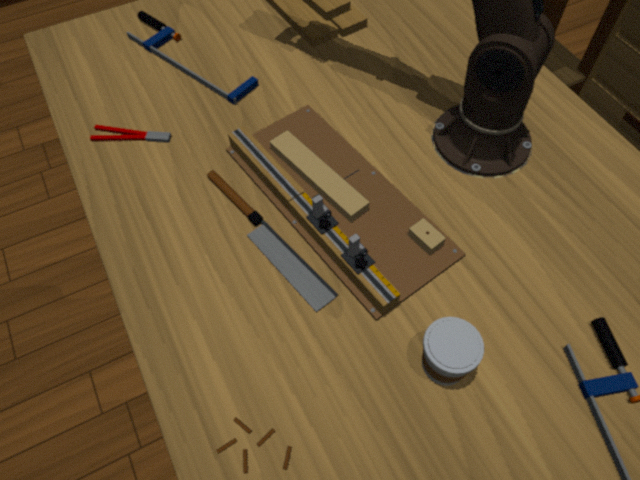

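View pics/top0.png

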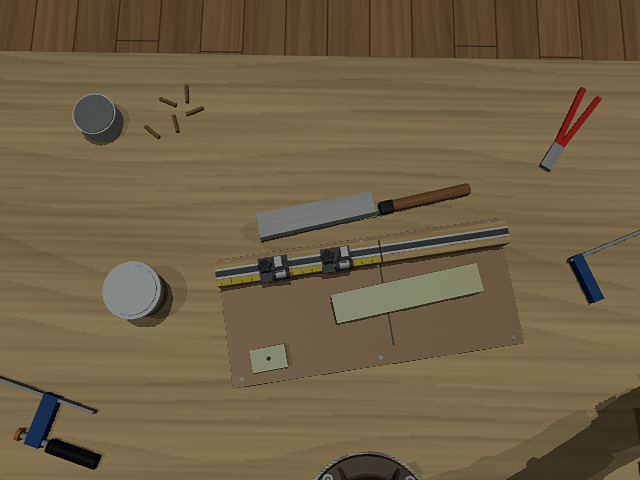

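The top view shows the board tilted slightly. The long stop is at about (273,268), the short stop at (336,259), the slot at (380,240), the rail from (333,310) to (482,278), the offcut at (268,358) and the tub at (133,290). The scene view agrees. Next I'll zoom in on both.

```bash
cat > h.py <<'E'
import numpy as np,cv2
from cell import arm,get_image,camera_params
def cam(n):
    p=camera_params(n);R=cv2.Rodrigues(p['rvec'])[0];f=240/np.tan(np.radians(p['fov_y']/2))
    return np.array([[f,0,p['cx']],[0,f,p['cy']],[0,0,1]]),R,p['tvec']
def ray(n,uv):
    K,R,t=cam(n); d=R.T@np.linalg.solve(K,[uv[0],uv[1],1.]); return -R.T@t,d
def onz(n,uv,z):
    c,d=ray(n,uv); return c+d*(z-c[2])/d[2]
def proj(n,X):
    K,R,t=cam(n); q=K@(R@np.asarray(X,float)+t); return q[:2]/q[2]
def tri(a,b):
    (c1,d1),(c2,d2)=ray('scene',a),ray('top',b)
    s=np.linalg.lstsq(np.c_[d1,-d2],c2-c1,rcond=None)[0]
    P,Q=c1+s[0]*d1,c2+s[1]*d2; return (P+Q)/2,np.linalg.norm(P-Q)
def rail(img,n='top',z=.042):
    h=cv2.cvtColor(img,cv2.COLOR_RGB2HSV); m=((h[...,0]>=18)&(h[...,0]<35)&(h[...,1]>40)&(h[...,2]>150)).astype('uint8')
    return h,m
E
python3 - <<'E'
from h import *
a=cv2.imread('pics/top0.png'); b=cv2.imread('pics/scene0.png')
cv2.imwrite('pics/tc.png',cv2.resize(a[210:390,205:405],None,fx=4,fy=3.3333*1.0,interpolation=cv2.INTER_CUBIC)[:600])
cv2.imwrite('pics/sc.png',cv2.resize(b[170:320,270:470],None,fx=4,fy=4,interpolation=cv2.INTER_CUBIC))
h=cv2.cvtColor(a,cv2.COLOR_BGR2HSV); 
for uv in [(400,295),(450,285),(350,305),(270,352),(300,330),(480,240),(225,272)]: print(uv,h[uv[1],uv[0]])
for nm,uv,z in [('baseFL',(234,387),.012),('baseFR',(522,343),.012),('slot',(381,258),.012),('railL',(334,309),.042),('railR',(481,278),.042),('fenceL top front',(216,283),.055),('fenceR top front',(508,241),.055)]:
    print(nm,onz('top',uv,z).round(4))
E
```

```text
(400, 295) [ 34  47 137]
(450, 285) [ 31  51 134]
(350, 305) [ 35  45 136]
(270, 352) [ 34  45 136]
(300, 330) [ 16  88 113]
(480, 240) [ 19 116 117]
(225, 272) [90 14 53]
baseFL [0.2459 0.2651 0.012 ]
baseFR [ 0.3418 -0.3093  0.012 ]
slot [ 0.5094 -0.0273  0.012 ]
railL [0.4013 0.0698 0.042 ]
railR [ 0.4679 -0.2226  0.042 ]
fenceL top front [0.4474 0.3029 0.055 ]
fenceR top front [ 0.5414 -0.275   0.055 ]
```

View pics/tc.png

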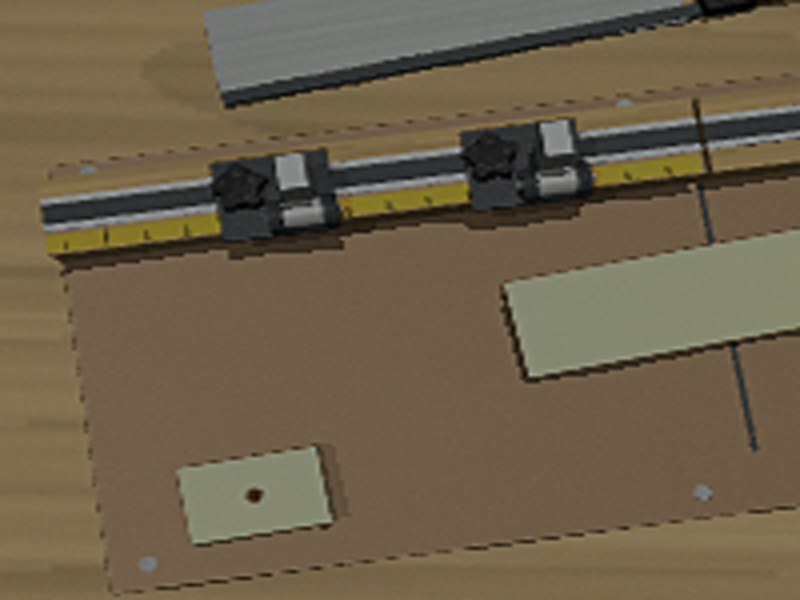

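View pics/sc.png

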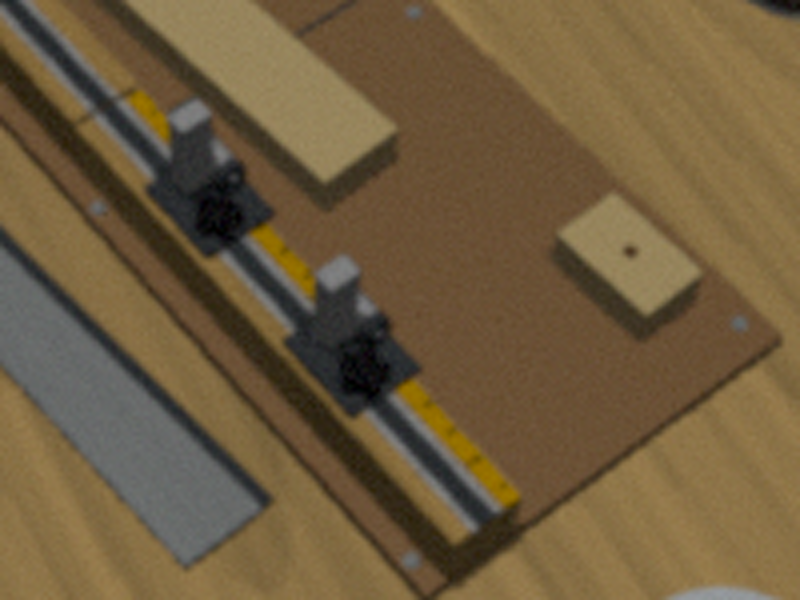

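```bash
python3 - <<'E'
from h import *
T=lambda u,v:(u/4+205-.4,v/3.3333+210-.4)
S=lambda u,v:(u/4+270-.4,v/4+170-.4)
def show(n,s,t): P,e=tri(s,t); print(n,P.round(4),'gap',round(e,4)); return P
FL=show('baseFL',S(780,340),T(112,592))
f=show('fenceLtop',S(520,497),T(48,257))
l=show('longarm top',S(337,272),T(292,172)); s=show('shortarm top',S(190,115),T(557,138))
show('railL front corner',S(397,132),T(527,379)); show('railL back corner',S(325,184),T(503,284))
show('offcut', S(630,250),T(254,495))
# refine fit: board edge line front via mask of brown? use corners on z=.012
a=cv2.imread('pics/top0.png'); h=cv2.cvtColor(a,cv2.COLOR_BGR2HSV)
m=((h[...,0]>=25)&(h[...,0]<45)&(h[...,1]<70)&(h[...,2]>115)).astype('uint8')
for c in cv2.findContours(m,cv2.RETR_EXTERNAL,cv2.CHAIN_APPROX_NONE)[0]:
    if cv2.contourArea(c)>300:
        r=cv2.minAreaRect(c); print(r); b=cv2.boxPoints(r); print([onz('top',p,.042).round(4)[:2].tolist() for p in b])
R=onz('top',(522,343),.012); print(FL,R)
for q in (cv2.resize(a[200:360,440:540],None,fx=6,fy=3.75),):cv2.imwrite('pics/tr.png',q)
E
```

```text
baseFL [0.245  0.2687 0.0054] gap 0.0003
fenceLtop [0.441  0.3018 0.0507] gap 0.0012
longarm top [0.4829 0.1783 0.1236] gap 0.0001
shortarm top [0.5038 0.0561 0.1243] gap 0.0008
railL front corner [0.374  0.0643 0.0362] gap 0.001
railL back corner [0.4295 0.0772 0.0375] gap 0.0002
offcut [0.3041 0.197  0.042 ] gap 0.0004
((267.937744140625, 358.1679382324219), (22.790348052978516, 35.32196807861328), 79.3803482055664)
[[0.3185, 0.2356], [0.3322, 0.1683], [0.2897, 0.159], [0.2762, 0.2258]]
((406.9117431640625, 292.3529052734375), (28.63481903076172, 150.00741577148438), 77.47119140625)
[[0.4295, 0.0768], [0.4998, -0.2158], [0.4439, -0.2261], [0.3749, 0.064]]
[0.24500017 0.26866899 0.00535175] [ 0.3417813  -0.30930239  0.012     ]
```

View pics/tr.png

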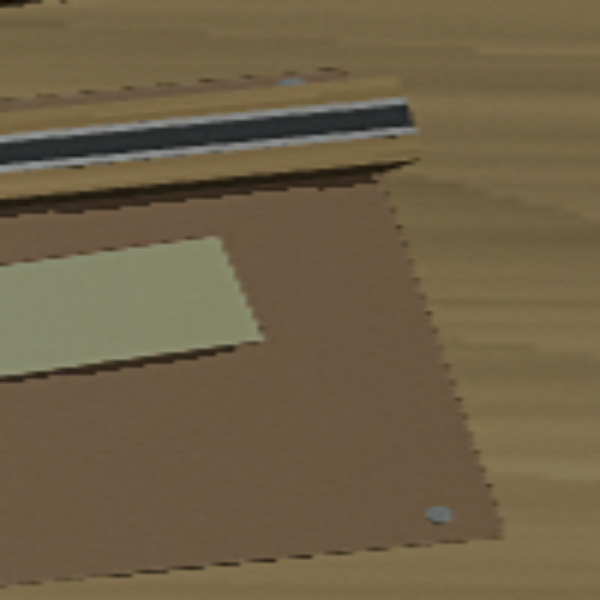

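```bash
python3 - <<'E'
from h import *
L=onz('top',(216.6,286.7),.055);R=onz('top',(509.3,241.7),.055);d=L-R;print(L,R,np.linalg.norm(d))
FL=onz('top',(232.6,387.2),.012);FR=onz('top',(523.2,343.1),.012);e=FL-FR;print(FL,FR,np.linalg.norm(e))
yaw=[np.arctan2(-v[0],v[1]) for v in(d,e)];print(yaw)
y=np.mean(yaw);ex=np.array([np.cos(y),np.sin(y)]);ey=np.array([-ex[1],ex[0]])
o=[L[:2]-.27*ey,R[:2]+.32*ey,FL[:2]+.2*ex-.27*ey,FR[:2]+.2*ex+.32*ey];print(np.round(o,4))
o=np.mean(o,0)
B=lambda p:np.array([(np.array(p[:2])-o)@ex,(np.array(p[:2])-o)@ey]).round(4)
for n,p in dict(long=(.4829,.1783),short=(.5038,.0561),).items(): print(n,B(p))
T=lambda u,v:(u/4+205-.4,v/3.3333+210-.4)
print('long',B(onz('top',T(292,172),.127)),'short',B(onz('top',T(557,138),.127)))
print('slot fence bottom',B(onz('top',T(711,243),.012)))
for p in [(.4295,.0768),(.4998,-.2158),(.4439,-.2261),(.3749,.064)]:print('rail',B(p))
for p in[(.3185,.2356),(.3322,.1683),(.2897,.159),(.2762,.2258)]:print('offcut',B(p))
print('o',o,'yaw',y,'ex',ex)
print(arm.observe()['ee_rot'],arm.hold_point_z)
print(cv2.Rodrigues(arm.observe()['ee_rot'])[0].round(3))
E
```

```text
[0.44013483 0.30139071 0.055     ] [ 0.54006718 -0.27754646  0.055     ] 0.5874987019696334
[0.24547315 0.26781658 0.012     ] [ 0.34162634 -0.31169824  0.012     ] 0.5874375302127214
[np.float64(0.17092911249256404), np.float64(0.16442225782846612)]
[[0.4852 0.0352]
 [0.4867 0.038 ]
 [0.4877 0.035 ]
 [0.4854 0.0372]]
long [0.0204 0.1405]
short [0.0206 0.0166]
long [0.0199 0.1403] short [0.0204 0.0165]
slot fence bottom [-0.0382 -0.0606]
rail [-0.0492  0.0494]
rail [-0.0287 -0.2509]
rail [-0.0856 -0.2517]
rail [-0.1052  0.0459]
offcut [-0.1321  0.2245]
offcut [-0.1299  0.1558]
offcut [-0.1733  0.1538]
offcut [-0.1755  0.2219]
o [0.48625063 0.03632914] yaw 0.16767568516051506 ex [0.98597534 0.16689108]
[-3.06190132e+00 -6.97226607e-01  6.36493849e-04] -0.0188
[[ 0.901  0.433 -0.001]
 [ 0.433 -0.901  0.001]
 [-0.    -0.001 -1.   ]]
```

Request:
send_rows(deltas=[[[0.0133,0.0375,0],[0,0,-0.028],0],[[0.0133,0.0375,0],[0,0,-0.028],0],[[0.0133,0.0375,0],[0,0,-0.028],0],[[0.0133,0.0375,0],[0,0,-0.028],0],[[0.0133,0.0375,0],[0,0,-0.028],0],[[0.0133,0.0375,0],[0,0,-0.028],0],[[0.0133,0.0375,0],[0,0,-0.028],0],[[0.0133,0.0375,0],[0,0,-0.028],0],[[0.0133,0.0375,0],[0,0,-0.028],0],[[0.0133,0.0375,0],[0,0,-0.028],0]])

```text
clock: 1.1
position: [0.4036, -0.1868, 0.1948]
ee_rot: [3.131, 0.261, -0.0]
force: [1.6, -0.1, -0.3]
width: 0.179
```

Request:
send_rows(deltas=[[[0.0133,0.0375,0],[0,0,0],0],[[0.0133,0.0375,0],[0,0,0],0],[[0.0133,0.0375,0],[0,0,0],0],[[0.0133,0.0375,0],[0,0,0],0],[[0.0133,0.0375,0],[0,0,0],0],[[0.0133,0.0375,0],[0,0,0],0],[[0.0133,0.0375,0],[0,0,0],0],[[0.0133,0.0375,0],[0,0,0],0],[[0.0133,0.0375,0],[0,0,0],0],[[0.0133,0.0375,0],[0,0,0],0]])

```text
clock: 2.1
position: [0.5367, 0.1879, 0.1946]
ee_rot: [3.13, 0.263, -0.001]
force: [1.7, -0.4, 0.1]
width: 0.006
```

Request:
send_rows(deltas=[[[0,0,-0.03],[0,0,0],0],[[0,0,-0.03],[0,0,0],0],[[0,0,-0.029],[0,0,0],0],[[0,0,0],[0,0,0],0],[[-0.0099,-0.0017,0],[0,0,0],0],[[-0.0099,-0.0017,0],[0,0,0],0],[[-0.0099,-0.0017,0],[0,0,0],0],[[-0.0099,-0.0017,0],[0,0,0],0],[[-0.0099,-0.0017,0],[0,0,0],0],[[-0.0099,-0.0017,0],[0,0,0],0]])

```text
clock: 3.1
position: [0.4764, 0.1762, 0.1064]
ee_rot: [3.131, 0.263, 0.001]
force: [-0.9, 0.4, 0.3]
width: 0.007
```

Request:
send_rows(deltas=[[[-0.0099,-0.0017,0],[0,0,0],0],[[-0.0099,-0.0017,0],[0,0,0],0],[[-0.0099,-0.0017,0],[0,0,0],0],[[-0.0099,-0.0017,0],[0,0,0],0],[[0,0,0],[0,0,0],0],[[0,0,0],[0,0,0],0],[[0,0,0],[0,0,0],0],[[0,0,0.03],[0,0,0],0],[[0,0,0.03],[0,0,0],0],[[0,0,0.02],[0,0,0],0]])

```text
clock: 4.1
position: [0.4385, 0.1701, 0.1878]
ee_rot: [-3.13, -0.263, -0.002]
force: [1.4, 0.8, 0.3]
width: 0.004
```

Request:
send_rows(deltas=[[[-0.0086,-0.0319,0],[0,0,0],0.08],[[-0.0086,-0.0319,0],[0,0,0],0.08],[[-0.0086,-0.0319,0],[0,0,0],0.08],[[-0.0086,-0.0319,0],[0,0,0],0.08],[[-0.0086,-0.0319,0],[0,0,0],0.08],[[-0.0086,-0.0319,0],[0,0,0],0.08],[[-0.0086,-0.0319,0],[0,0,0],0.08],[[-0.0086,-0.0319,0],[0,0,0],0.08],[[0,0,0],[0,0,0],0.08],[[0,0,0],[0,0,0],0.08]])

```text
clock: 5.1
position: [0.3691, -0.086, 0.1861]
ee_rot: [-3.131, -0.26, -0.001]
force: [-0.1, 0.8, -0.2]
width: 0.827
```

```bash
python3 - <<'E'
from h import *
a=get_image('top')[:,:,::-1];b=get_image('scene')[:,:,::-1]
A=cv2.resize(a[230:400,200:400],(400,340));B=cv2.resize(b[100:270+50,250:450],(400,440))
c=np.zeros((440,800,3),'uint8');c[:340,:400]=A;c[:,400:]=B;cv2.imwrite('pics/flip.png',c)
E
```

```text
(no output)
```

View pics/flip.png

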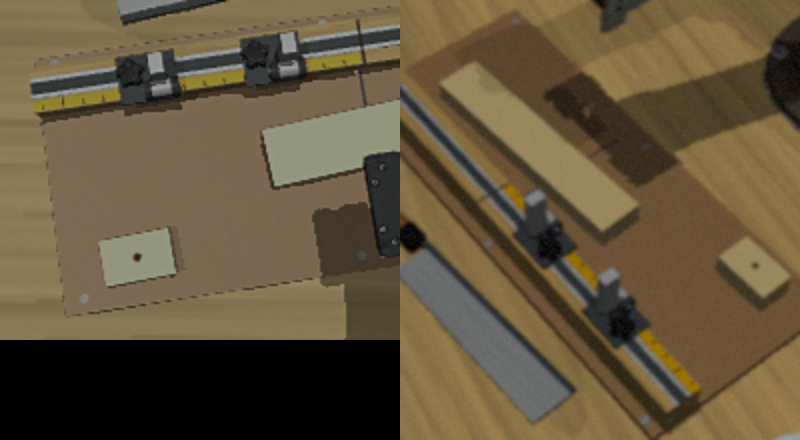

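The picture still shows both stops raised, at crop positions (157,70) and (605,285), so the flip failed even though the fingertip swept through the bar's place. I'll repeat it lower and slower, and look before lifting.

Request:
send_rows(deltas=[[[0.021,0.0341,0],[0,0,0],0],[[0.021,0.0341,0],[0,0,0],0],[[0.021,0.0341,0],[0,0,0],0],[[0.021,0.0341,0],[0,0,0],0],[[0.021,0.0341,0],[0,0,0],0],[[0.021,0.0341,0],[0,0,0],0],[[0.021,0.0341,0],[0,0,0],0],[[0.021,0.0341,0],[0,0,0],0],[[0,0,-0.01],[0,0,0],0],[[0,0,-0.01],[0,0,0],0]])

```text
clock: 6.2
position: [0.5364, 0.1894, 0.165]
ee_rot: [-3.129, -0.268, 0.001]
force: [-0.7, -0.6, -0.3]
width: 0.049
```

Request:
send_rows(deltas=[[[0,0,-0.03],[0,0,0],0],[[0,0,-0.03],[0,0,0],0],[[0,0,-0.011],[0,0,0],0],[[0,0,0],[0,0,0],0],[[-0.0099,-0.0017,0],[0,0,0],0],[[-0.0099,-0.0017,0],[0,0,0],0],[[-0.0099,-0.0017,0],[0,0,0],0],[[-0.0099,-0.0017,0],[0,0,0],0],[[-0.0099,-0.0017,0],[0,0,0],0],[[-0.0099,-0.0017,0],[0,0,0],0]])

```text
clock: 7.2
position: [0.4792, 0.1776, 0.0967]
ee_rot: [-3.129, -0.263, -0.009]
force: [7.0, -2.2, 17.6]
width: 0.002
```

```bash
python3 - <<'E'
from h import *
b=get_image('scene')[:,:,::-1];a=get_image('top')[:,:,::-1]
c=np.hstack([cv2.resize(b[180:280,300:400],(400,400),interpolation=2),cv2.resize(a[215:315,230:330],(400,400),interpolation=2)]);cv2.imwrite('pics/flip2.png',c)
o=arm.observe();print(o['position'],o['force'],o['width'],proj('scene',o['position']),proj('top',o['position']))
E
```

```text
[0.47898436 0.17740607 0.09701603] [ 3.47462261 -0.35399522  8.57912696] 0.004111115327146251 [354.71712179 243.47718075] [278.88133914 265.28659586]
```

View pics/flip2.png

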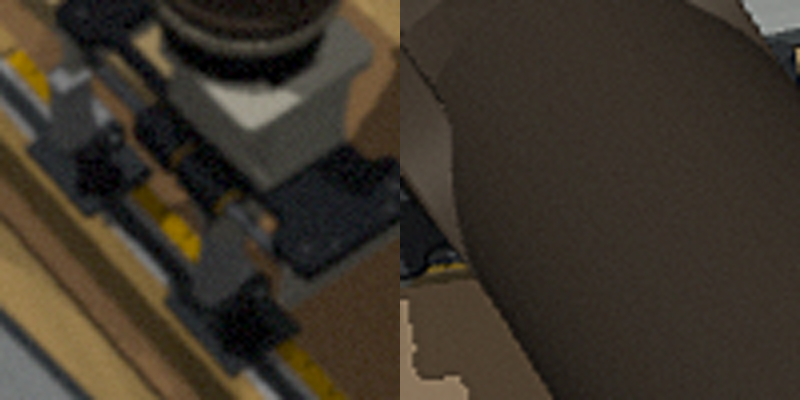

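The crop shows the fingertip at about (219,254), wedged against the tilted bar, with 17 N up. The tip is too low: the bar lying flat clears the pin by 26 mm and the tip by only 24 mm. I'll raise a little and carry on.

Request:
send_rows(deltas=[[[0,0,0.006],[0,0,0],0],[[0,0,0.006],[0,0,0],0],[[-0.005,-0.0008,0.002],[0,0,0],0],[[-0.008,-0.0013,0],[0,0,0],0],[[-0.008,-0.0013,0],[0,0,0],0],[[-0.008,-0.0013,0],[0,0,0],0],[[-0.008,-0.0013,0],[0,0,0],0],[[-0.008,-0.0013,0],[0,0,0],0],[[-0.008,-0.0013,0],[0,0,0],0],[[0,0,0],[0,0,0],0]])

```text
clock: 8.3
position: [0.4232, 0.1681, 0.1089]
ee_rot: [3.13, 0.264, -0.001]
force: [-0.0, -0.4, 0.3]
width: 0.007
```

```bash
python3 - <<'E'
from h import *
b=get_image('scene')[:,:,::-1]
cv2.imwrite('pics/flip3.png',cv2.resize(b[170:290,290:410],(600,600),interpolation=2))
o=arm.observe();print(o['position'],o['force'],proj('scene',o['position']))
E
```

```text
[0.42397793 0.16826485 0.10902657] [ 1.02796139 -0.67586154  0.63531452] [375.8787188 226.6730482]
```

View pics/flip3.png

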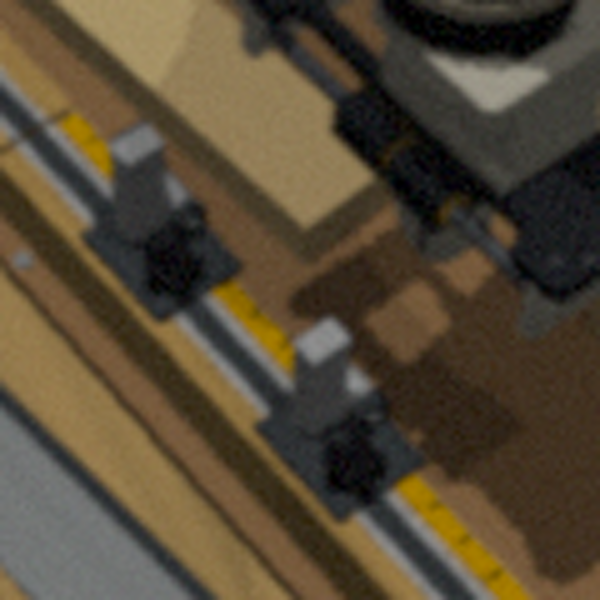

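The crop shows the long bar upright again at (325,375). The gripper is now on the robot's side, with the fingertip near (430,260), above the projected TCP at (429,283). The tip may have slipped over the bar's top, so I'll check where it really is.

```bash
python3 - <<'E'
from h import *
b=np.mean([get_image('scene')[:,:,::-1].astype(float) for _ in range(3)],0)
c=b[190:250,340:420]; c=np.clip(255*(c/255)**.5,0,255).astype('uint8')
c=cv2.resize(c,(800,600),interpolation=2)
P=arm.observe()['position']
for k in range(0,5):
    q=proj('scene',P+[0,0,.02*k]); cv2.drawMarker(c,tuple(int(v) for v in ((q-[340,190]+.5)*10)),(0,0,255),1,16,1)
cv2.imwrite('pics/tip.png',c)
E
```

```text
(no output)
```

View pics/tip.png

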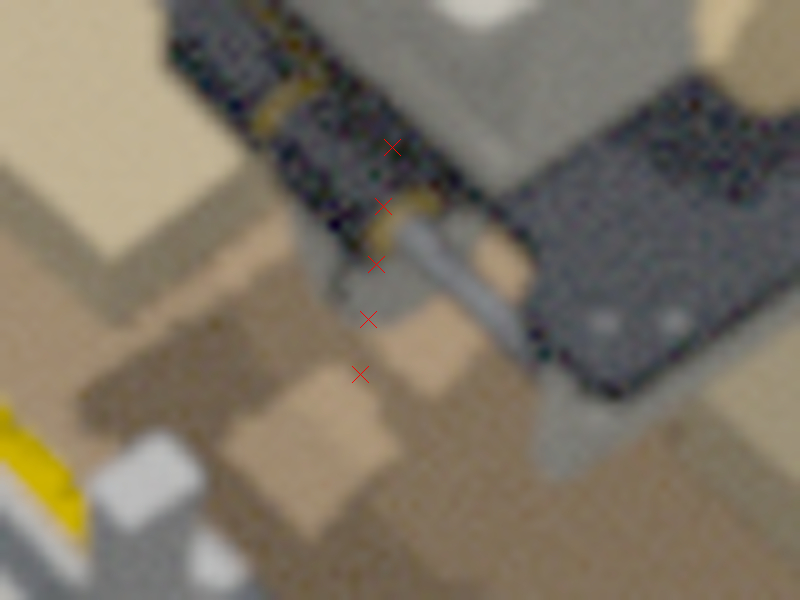

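The fingertip ends at about (385,320), nearly 20 mm above the projected TCP at (360,375). I'll touch the base board gently at a free spot to find the tip's true height.

Request:
send_rows(deltas=[[[-0.0099,-0.0017,0],[0,0,0],0],[[-0.0099,-0.0017,0],[0,0,0],0],[[-0.0099,-0.0017,0],[0,0,0],0],[[0,0,-0.0125],[0,0,0],0],[[0,0,-0.0125],[0,0,0],0],[[0,0,-0.0125],[0,0,0],0],[[0,0,-0.0125],[0,0,0],0],[[0,0,-0.0125],[0,0,0],0],[[0,0,-0.0125],[0,0,0],0],[[0,0,-0.0125],[0,0,0],0]])

```text
clock: 9.5
position: [0.394, 0.1632, 0.0212]
ee_rot: [-3.131, -0.263, -0.0]
force: [0.1, -0.5, 0.7]
width: 0.007
```

Request:
send_rows(deltas=[[[0,0,-0.002],[0,0,0],0],[[0,0,-0.002],[0,0,0],0],[[0,0,-0.002],[0,0,0],0],[[0,0,-0.002],[0,0,0],0],[[0,0,-0.002],[0,0,0],0],[[0,0,-0.001],[0,0,0],0],[[0,0,0],[0,0,0],0],[[0,0,0],[0,0,0],0],[[0,0,0],[0,0,0],0],[[0,0,0],[0,0,0],0]])

```text
clock: 10.5
position: [0.3947, 0.1633, 0.0105]
ee_rot: [-3.131, -0.263, -0.0]
force: [0.6, -0.1, -0.1]
width: 0.004
```

Request:
send_rows(deltas=[[[0,0,-0.0015],[0,0,0],0],[[0,0,-0.0015],[0,0,0],0],[[0,0,-0.0015],[0,0,0],0],[[0,0,-0.0015],[0,0,0],0],[[0,0,-0.001],[0,0,0],0],[[0,0,-0.001],[0,0,0],0],[[0,0,-0.001],[0,0,0],0],[[0,0,-0.001],[0,0,0],0],[[0,0,0],[0,0,0],0],[[0,0,0],[0,0,0],0]])

```text
clock: 11.5
position: [0.3947, 0.1633, 0.0004]
ee_rot: [3.131, 0.263, 0.0]
force: [-0.3, 0.7, -0.2]
width: 0.009
```

Request:
send_rows(deltas=[[[0,0,-0.001],[0,0,0],0],[[0,0,-0.001],[0,0,0],0],[[0,0,-0.001],[0,0,0],0],[[0,0,-0.001],[0,0,0],0],[[0,0,-0.001],[0,0,0],0],[[0,0,-0.001],[0,0,0],0],[[0,0,-0.001],[0,0,0],0],[[0,0,-0.001],[0,0,0],0],[[0,0,-0.0005],[0,0,0],0],[[0,0,0],[0,0,0],0]])

```text
clock: 12.5
position: [0.3946, 0.1633, -0.0082]
ee_rot: [3.13, 0.263, -0.0]
force: [-0.7, -0.1, 0.9]
width: 0.005
```

No contact even at TCP z = -0.008, so the real tip sits about 20 mm above the reported TCP, as the picture shows. I'll redo the flip with the TCP 20 mm lower.

Request:
send_rows(deltas=[[[0,0,0.04],[0,0,0],0],[[0,0,0.04],[0,0,0],0],[[0,0,0.04],[0,0,0],0],[[0,0,0.04],[0,0,0],0],[[0,0,0.03],[0,0,0],0],[[0.0284,0.0048,0],[0,0,0],0],[[0.0284,0.0048,0],[0,0,0],0],[[0.0284,0.0048,0],[0,0,0],0],[[0.0284,0.0048,0],[0,0,0],0],[[0.0284,0.0048,0],[0,0,0],0]])

```text
clock: 13.5
position: [0.5377, 0.1873, 0.1818]
ee_rot: [3.13, 0.263, -0.0]
force: [-1.2, 0.2, 0.2]
width: 0.004
```

Request:
send_rows(deltas=[[[0,0,-0.035],[0,0,0],0],[[0,0,-0.035],[0,0,0],0],[[0,0,-0.027],[0,0,0],0],[[0,0,0],[0,0,0],0],[[-0.0099,-0.0017,0],[0,0,0],0],[[-0.0099,-0.0017,0],[0,0,0],0],[[-0.0099,-0.0017,0],[0,0,0],0],[[-0.0099,-0.0017,0],[0,0,0],0],[[-0.0099,-0.0017,0],[0,0,0],0],[[-0.0099,-0.0017,0],[0,0,0],0]])

```text
clock: 14.5
position: [0.4767, 0.177, 0.0855]
ee_rot: [-3.13, -0.263, -0.002]
force: [0.6, 1.3, 1.9]
width: 0.004
```

Request:
send_rows(deltas=[[[-0.0099,-0.0017,0],[0,0,0],0],[[-0.0099,-0.0017,0],[0,0,0],0],[[-0.0099,-0.0017,0],[0,0,0],0],[[-0.0099,-0.0017,0],[0,0,0],0],[[-0.0099,-0.0017,0],[0,0,0],0],[[0,0,0],[0,0,0],0],[[0,0,0],[0,0,0],0],[[0,0,0.03],[0,0,0],0],[[0,0,0.03],[0,0,0],0],[[0,0,0.03],[0,0,0],0]])

```text
clock: 15.5
position: [0.4281, 0.1687, 0.176]
ee_rot: [-3.13, -0.263, 0.0]
force: [1.1, 0.4, 0.2]
width: 0.006
```

Request:
send_rows(deltas=[[[-0.0073,-0.0317,0],[0,0,0],0.08],[[-0.0073,-0.0317,0],[0,0,0],0.08],[[-0.0073,-0.0317,0],[0,0,0],0.08],[[-0.0073,-0.0317,0],[0,0,0],0.08],[[-0.0073,-0.0317,0],[0,0,0],0.08],[[-0.0073,-0.0317,0],[0,0,0],0.08],[[-0.0073,-0.0317,0],[0,0,0],0.08],[[-0.0073,-0.0317,0],[0,0,0],0.08],[[0,0,-0.03],[0,0,0],0.08],[[0,0,-0.03],[0,0,0],0.08]])

```text
clock: 16.5
position: [0.3708, -0.0864, 0.115]
ee_rot: [3.13, 0.259, 0.005]
force: [0.4, 0.5, -0.6]
width: 0.825
```

```bash
python3 - <<'E'
from h import *
a=get_image('top')[:,:,::-1];b=get_image('scene')[:,:,::-1]
c=np.hstack([cv2.resize(a[220:400,200:400],(400,360)),cv2.resize(b[110:290,250:450],(400,360))]);cv2.imwrite('pics/flip4.png',c)
E
```

View pics/flip4.png

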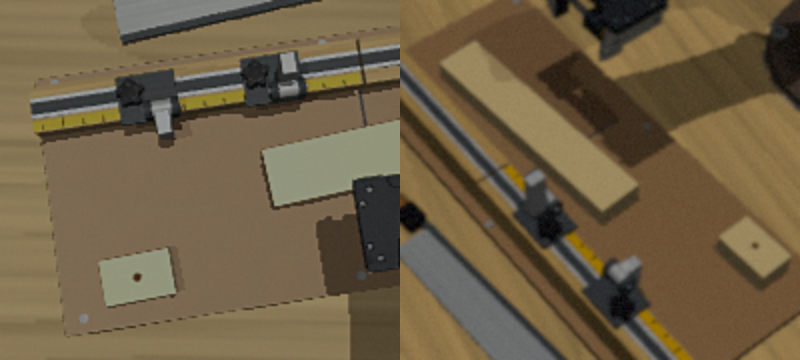

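The stop now shows lowered: its bar projects in front of the fence at crop (165,120) and is low in the scene view at (625,270). The short stop is still up at (288,65). Next I'll push the rail from the front with the fingers spread.

Request:
send_rows(deltas=[[[0,0,-0.039],[0,0,0],0.08],[[0,0,-0.039],[0,0,0],0.08],[[0,0,-0.037],[0,0,0],0.08],[[0,0,0],[0,0,0],0.08],[[0.0069,0.0012,0],[0,0,0],0.08],[[0.0069,0.0012,0],[0,0,0],0.08],[[0.0069,0.0012,0],[0,0,0],0.08],[[0.0069,0.0012,0],[0,0,0],0.08],[[0.0069,0.0012,0],[0,0,0],0.08],[[0.0069,0.0012,0],[0,0,0],0.08]])

```text
clock: 17.6
position: [0.4107, -0.0777, 0.0002]
ee_rot: [3.13, 0.263, -0.001]
force: [-2.9, -0.5, 3.8]
width: 0.87
```

```bash
python3 - <<'E'
from h import *
o=np.array([.48625,.03633]);ex=np.array([.98598,.16689]);ey=np.array([-.16689,.98598])
W=lambda x,y,z:np.r_[o+x*ex+y*ey,z]
for z,x in[(.019,-.022),(.08,-.022),(.08,-.002)]:print(x,z,'top',proj('top',W(x,.14,z)),'scene',proj('scene',W(x,.14,z)))
a=arm.observe();p=a['position'][:2]-o;print(p@ex,p@ey,a['position'][2],a['force'])
E
```

```text
-0.022 0.019 top [284.06498015 289.00633198] scene [366.55856027 253.1878036 ]
-0.022 0.08 top [282.37510964 286.08562387] scene [368.38022365 238.30570865]
-0.002 0.08 top [280.9209644  275.82700619] scene [361.05756557 243.17227524]
-0.09354282160193067 -0.09985083769187812 0.00016755862407025202 [-2.90339155 -0.48285714  3.827716  ]
```

Request:
send_rows(deltas=[[[0.0049,0.0008,0],[0,0,0],0.08],[[0.0049,0.0008,0],[0,0,0],0.08],[[0.0049,0.0008,0],[0,0,0],0.08],[[0.0049,0.0008,0],[0,0,0],0.08],[[0.003,0.0005,0],[0,0,0],0.08],[[0.002,0.0003,0],[0,0,0],0.08],[[0,0,0],[0,0,0],0.08],[[0,0,0],[0,0,0],0.08],[[0,0,0],[0,0,0],0.08],[[0,0,0],[0,0,0],0.08]])

```text
clock: 18.6
position: [0.4355, -0.0738, -0.0001]
ee_rot: [3.131, 0.263, 0.0]
force: [-2.0, -0.3, -1.8]
width: 0.87
```

```bash
cat >> h.py <<'E'
o=np.array([.48625,.03633]);ex=np.array([.98598,.16689]);ey=np.array([-.16689,.98598])
B=lambda p:np.array([(p[:2]-o)@ex,(p[:2]-o)@ey]).round(4)
def meas():
    h=cv2.cvtColor(get_image('top'),cv2.COLOR_RGB2HSV)
    m=((h[...,0]>=25)&(h[...,0]<45)&(h[...,1]<70)&(h[...,2]>115)).astype('uint8')
    m=cv2.morphologyEx(m,cv2.MORPH_OPEN,np.ones((3,3)))
    for c in cv2.findContours(m,cv2.RETR_EXTERNAL,cv2.CHAIN_APPROX_NONE)[0]:
        if cv2.contourArea(c)>200:
            b=cv2.approxPolyDP(c,3,True)[:,0]
            print([B(onz('top',p,.042)).tolist() for p in b.astype(float)])
    s=arm.observe();p=s['position'];print('tcp',B(p),p.round(4),s['force'].round(1))
E
python3 -c "from h import *;meas()"
```

```text
[[-0.1323, 0.1565], [-0.1324, 0.2195], [-0.1744, 0.2211], [-0.1727, 0.1564]]
[[-0.0112, -0.1095], [-0.0014, -0.0991], [-0.0083, 0.0442], [-0.0564, 0.0457], [-0.0571, 0.0016], [-0.0414, -0.001], [-0.0204, -0.0226], [-0.0186, -0.0777], [-0.0295, -0.096]]
tcp [-0.0683 -0.1001] [ 0.4356 -0.0738 -0.    ] [-2.1 -0.8 -1.1]
```

Request:
send_rows(deltas=[[[0.002,0.0003,0],[0,0,0],0.08],[[0.002,0.0003,0],[0,0,0],0.08],[[0.002,0.0003,0],[0,0,0],0.08],[[0.001,0.0002,0],[0,0,0],0.08],[[0,0,0],[0,0,0],0.08],[[0,0,0],[0,0,0],0.08],[[0,0,0],[0,0,0],0.08],[[0,0,0],[0,0,0],0.08],[[0,0,0],[0,0,0],0.08],[[0,0,0],[0,0,0],0.08]])

```text
clock: 19.65
position: [0.4353, -0.0737, -0.0008]
ee_rot: [3.13, 0.262, -0.018]
force: [-19.5, -3.7, 15.6]
width: 0.872
```

Request:
send_rows(deltas=[[[-0.0207,-0.0035,0],[0,0,0],0.08],[[-0.0207,-0.0035,0],[0,0,0],0.06],[[0.006,-0.0353,0],[0,0,0],0],[[0.006,-0.0353,0],[0,0,0],0],[[0.006,-0.0353,0],[0,0,0],0],[[0.006,-0.0353,0],[0,0,0],0],[[0.006,-0.0353,0],[0,0,0],0],[[0.006,-0.0353,0],[0,0,0],0],[[0.037,0.0063,0],[0,0,0],0],[[0.037,0.0063,0],[0,0,0],0]])

```text
clock: 20.65
position: [0.5119, -0.2817, 0.0003]
ee_rot: [3.13, 0.255, 0.002]
force: [1.0, 0.3, -0.0]
width: 0.14
```

```bash
python3 -c "from h import *;meas()"
```

```text
[[-0.1323, 0.1565], [-0.1324, 0.2195], [-0.1744, 0.2211], [-0.1727, 0.1564]]
[[-0.0032, -0.2192], [-0.0083, 0.0442], [-0.0564, 0.0457], [-0.0556, -0.2148]]
tcp [-0.0185 -0.3152] [ 0.5206 -0.2775  0.001 ] [9.4 1.5 2.2]
```

Request:
send_rows(deltas=[[[-0.009,-0.0015,0],[0,0,0],0],[[0,0,0],[0,0,0],0],[[-0.0017,0.0099,0],[0,0,0],0],[[-0.0017,0.0099,0],[0,0,0],0],[[-0.0017,0.0099,0],[0,0,0],0],[[-0.0017,0.0099,0],[0,0,0],0],[[-0.0017,0.0099,0],[0,0,0],0],[[-0.0017,0.0099,0],[0,0,0],0],[[-0.0017,0.0099,0],[0,0,0],0],[[-0.0017,0.0099,0],[0,0,0],0]])

```text
clock: 21.7
position: [0.4884, -0.2008, 0.0001]
ee_rot: [3.13, 0.263, 0.001]
force: [0.5, -3.1, 1.0]
width: 0.008
```

```bash
python3 -c "from h import *;meas()"
```

```text
[[-0.1323, 0.1565], [-0.1324, 0.2195], [-0.1744, 0.2211], [-0.1727, 0.1564]]
[[-0.0025, -0.1601], [-0.0025, -0.0115], [-0.0104, 0.0303], [-0.0021, 0.0715], [-0.0556, 0.0777], [-0.0571, -0.1314], [-0.0168, -0.1329], [-0.0072, -0.151], [-0.0124, -0.1582]]
tcp [-0.0374 -0.232 ] [ 0.4881 -0.1986 -0.    ] [-1.1 -1.3  1.9]
```

Request:
send_rows(deltas=[[[-0.0005,0.0101,0],[0,0,0],0],[[-0.0005,0.0101,0],[0,0,0],0],[[-0.0005,0.0101,0],[0,0,0],0],[[-0.0005,0.0101,0],[0,0,0],0],[[-0.0008,0.006,0],[0,0,0],0],[[-0.0005,0.003,0],[0,0,0],0],[[-0.0005,0.003,0],[0,0,0],0],[[-0.0003,0.002,0],[0,0,0],0],[[0,0,0],[0,0,0],0],[[0,0,0],[0,0,0],0]])

```text
clock: 22.75
position: [0.4803, -0.1519, -0.0002]
ee_rot: [3.127, 0.255, -0.01]
force: [-9.9, -18.3, 10.2]
width: 0.005
```

```bash
python3 -c "from h import *;meas()"
```

```text
[[-0.1323, 0.1565], [-0.1324, 0.2195], [-0.1744, 0.2211], [-0.1727, 0.1564]]
[[-0.0028, -0.0947], [-0.0104, 0.0303], [-0.0066, 0.1226], [-0.0521, 0.1272], [-0.0572, -0.0789], [-0.0096, -0.0854]]
tcp [-0.0372 -0.1846] [ 4.804e-01 -1.518e-01 -2.000e-04] [-10.7 -18.1   9.4]
```

Request:
send_rows(deltas=[[[0.004,-0.024,0],[0,0,0],0],[[-0.0394,-0.0067,0],[0,0,0],0],[[-0.0394,-0.0067,0],[0,0,0],0],[[-0.0063,0.0375,0],[0,0,0],0.08],[[-0.0063,0.0375,0],[0,0,0],0.08],[[-0.0063,0.0375,0],[0,0,0],0.08],[[-0.0063,0.0375,0],[0,0,0],0.08],[[-0.0063,0.0375,0],[0,0,0],0.08],[[0,0,0],[0,0,0],0.08],[[0,0,0],[0,0,0],0.08]])

```text
clock: 23.8
position: [0.3777, 0.0043, -0.0]
ee_rot: [-3.13, -0.268, 0.0]
force: [-0.4, -0.3, 0.0]
width: 0.558
```

```bash
python3 -c "from h import *;meas()"
```

```text
[[-0.1323, 0.1565], [-0.1324, 0.2195], [-0.1744, 0.2211], [-0.1727, 0.1564]]
[[-0.0102, -0.1708], [-0.0018, -0.1561], [-0.0104, 0.0303], [-0.0066, 0.1226], [-0.0521, 0.1272], [-0.0573, 0.0137], [-0.0349, 0.002], [-0.0383, -0.0337], [-0.0185, -0.1305], [-0.0569, -0.1699]]
tcp [-0.1124 -0.0146] [ 3.779e-01  3.200e-03 -1.000e-04] [ 0.2  0.1 -0.3]
```

Request:
send_rows(deltas=[[[0.0099,0.0017,0],[0,0,0],0.08],[[0.0099,0.0017,0],[0,0,0],0.08],[[0.0099,0.0017,0],[0,0,0],0.08],[[0.006,0.001,0],[0,0,0],0.08],[[0.004,0.0007,0],[0,0,0],0.08],[[0.003,0.0005,0],[0,0,0],0.08],[[0.003,0.0005,0],[0,0,0],0.08],[[0.002,0.0003,0],[0,0,0],0.08],[[0,0,0],[0,0,0],0.08],[[0,0,0],[0,0,0],0.08]])

```text
clock: 24.85
position: [0.421, 0.0105, -0.0008]
ee_rot: [3.129, 0.264, -0.012]
force: [-9.8, -2.8, 6.9]
width: 0.875
```

```bash
python3 -c "from h import *;meas()"
```

```text
[[-0.1323, 0.1565], [-0.1324, 0.2195], [-0.1744, 0.2211], [-0.1727, 0.1564]]
[[-0.0088, 0.0139], [-0.0066, 0.1226], [-0.0563, 0.1258], [-0.0564, 0.0858], [-0.02, 0.0742], [-0.0175, 0.0234], [-0.0312, 0.0135]]
tcp [-0.0687 -0.0146] [ 0.4209  0.0105 -0.0008] [-9.6 -0.8  5.9]
```

Request:
send_rows(deltas=[[[-0.0197,-0.0033,0],[0,0,0],0.08],[[-0.0197,-0.0033,0],[0,0,0],0.08],[[0,0,0.04],[0,0,0],0.08],[[0,0,0.045],[0,0,0],0.08],[[0,0,0.045],[0,0,0],0.08],[[0,-0.04,0.03],[0,0,0],0.08],[[0,-0.045,0],[0,0,0],0.08],[[0,-0.045,0],[0,0,0],0.08],[[0,-0.045,0],[0,0,0],0.08],[[0,-0.045,0],[0,0,0],0.08]])

```text
clock: 25.9
position: [0.3858, -0.2169, 0.1602]
ee_rot: [3.13, 0.264, 0.001]
force: [2.0, 1.3, -0.7]
width: 0.868
```

Request:
send_rows(deltas=[[[0,-0.04,0],[0,0,0],0],[[0,-0.04,0],[0,0,0],0],[[0,-0.04,0],[0,0,0],0],[[0,-0.04,0],[0,0,0],0],[[0,-0.04,0],[0,0,0],0],[[0,-0.04,0],[0,0,0],0],[[0,-0.04,0],[0,0,0],0],[[0,0,0],[0,0,0],0],[[0,0,0],[0,0,0],0],[[0,0,0],[0,0,0],0]])

```text
clock: 26.9
position: [0.3866, -0.4938, 0.1596]
ee_rot: [-3.129, -0.265, 0.0]
force: [0.8, -0.9, 0.3]
width: 0.05
```

```bash
python3 - <<'E'
from h import *
meas()
a=get_image('top')[:,:,::-1];b=get_image('scene')[:,:,::-1]
cv2.imwrite('pics/end.png',np.vstack([cv2.resize(a[220:300,250:450],(800,320),interpolation=2),cv2.resize(b[175:245,270:470],(800,280),interpolation=2)]))
E
```

```text
[[-0.1323, 0.1565], [-0.1324, 0.2195], [-0.1744, 0.2211], [-0.1727, 0.1564]]
[[-0.0102, -0.1708], [-0.0021, -0.1581], [-0.0025, -0.0115], [-0.0104, 0.0303], [-0.0066, 0.1226], [-0.0521, 0.1272], [-0.0569, -0.1699]]
tcp [-0.1866 -0.506 ] [ 0.3868 -0.4937  0.1598] [ 1.1  0.5 -0.1]
```

View pics/end.png

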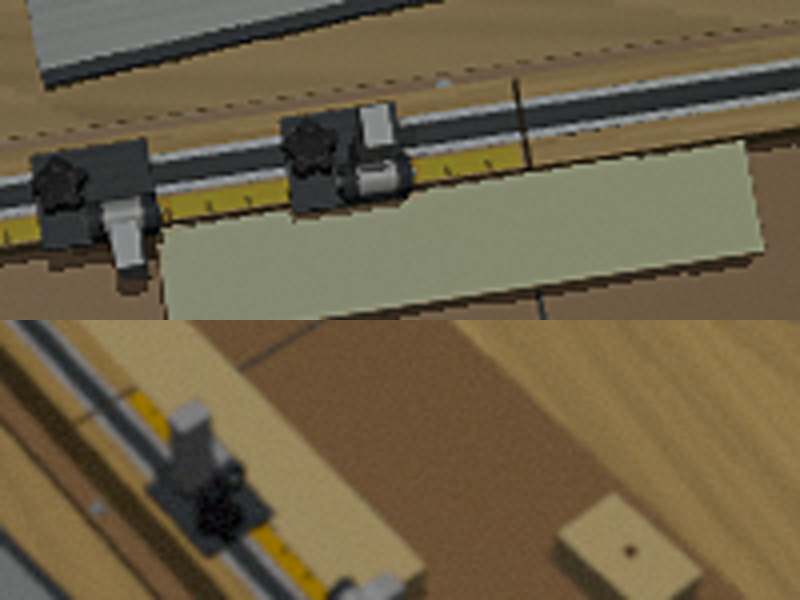

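The rail looks flush along the fence and the short stop is up. In the top crop there may be a gap between the bar's right edge (147,268) and the rail's end (165,270), so I'll measure it.

```bash
python3 - <<'E'
from h import *
T=lambda u,v:(u/4+250-.4,v/4+220-.4)
for n,uv,z in [('bar foot R',T(147,268),.019),('bar foot R',T(148,262),.019),('bar foot L',T(118,272),.019),('rail back L',T(161,233),.042),('rail mid L',T(166,280),.042),('rail fr',T(170,318),.042),('railRback',T(744,142),.042),('railRfront',T(764,248),.042)]: print(n,B(onz('top',uv,z)))
a=get_image('top')
for r in range(280,300,3): print(r,a[r,276:298].astype(int).sum(1).tolist())
W=lambda x,y,z:np.r_[o+x*ex+y*ey,z]
for y in(.133,.147):
  for z in(.019,.042,.08): print(y,z,proj('top',W(-.022,y,z)).round(1))
E
```

```text
bar foot R [-0.0178  0.1347]
bar foot R [-0.0149  0.1338]
bar foot L [-0.0177  0.1496]
rail back L [-0.0039  0.1245]
rail mid L [-0.0275  0.1254]
rail fr [-0.0465  0.1262]
railRback [-0.0023 -0.1715]
railRfront [-0.0563 -0.1712]
280 [16, 114, 429, 418, 406, 409, 407, 414, 436, 176, 82, 95, 83, 155, 124, 381, 387, 380, 380, 378, 381, 380]
283 [143, 118, 248, 411, 413, 406, 402, 411, 437, 219, 95, 76, 88, 147, 361, 389, 380, 379, 378, 385, 380, 380]
286 [289, 292, 106, 431, 428, 370, 255, 191, 148, 114, 79, 244, 252, 163, 357, 391, 387, 376, 381, 380, 379, 379]
289 [284, 274, 289, 160, 132, 107, 103, 106, 104, 94, 79, 81, 226, 270, 279, 385, 381, 384, 383, 383, 378, 381]
292 [272, 280, 290, 152, 136, 134, 139, 142, 136, 126, 108, 272, 277, 288, 122, 390, 392, 379, 385, 378, 378, 380]
295 [278, 280, 278, 279, 273, 283, 281, 282, 277, 281, 278, 280, 276, 285, 111, 372, 391, 382, 386, 378, 383, 382]
298 [277, 274, 274, 279, 277, 277, 276, 273, 270, 275, 277, 267, 276, 279, 283, 141, 388, 391, 378, 381, 379, 380]
0.133 0.019 [287.5 288.5]
0.133 0.042 [286.9 287.4]
0.133 0.08 [286.  285.5]
0.147 0.019 [280.7 289.5]
0.147 0.042 [280.  288.5]
0.147 0.08 [278.8 286.6]
```

The gap is real, about 7 mm. The rail stalled at 18 N, probably because I was also pressing it in x and z. I'll push the right end again purely along the fence, a little higher.

Request:
send_rows(deltas=[[[0.0133,0.0372,0],[0,0,0],0],[[0.0133,0.0372,0],[0,0,0],0],[[0.0133,0.0372,0],[0,0,0],0],[[0.0133,0.0372,0],[0,0,0],0],[[0.0133,0.0372,0],[0,0,0],0],[[0.0133,0.0372,0],[0,0,0],0],[[0.0133,0.0372,0],[0,0,0],0],[[0.0133,0.0372,0],[0,0,0],0],[[0,0,-0.04],[0,0,0],0],[[0,0,-0.04],[0,0,0],0]])

```text
clock: 28.1
position: [0.4947, -0.1956, 0.0805]
ee_rot: [3.129, 0.27, 0.007]
force: [0.6, -1.1, -0.5]
width: 0.003
```

Request:
send_rows(deltas=[[[0,0,-0.035],[0,0,0],0],[[0,0,-0.035],[0,0,0],0],[[0,0,-0.003],[0,0,0],0],[[-0.0017,0.0099,0],[0,0,0],0],[[-0.0017,0.0099,0],[0,0,0],0],[[-0.0017,0.0099,0],[0,0,0],0],[[0,0,0],[0,0,0],0],[[0,0,0],[0,0,0],0],[[0,0,0],[0,0,0],0],[[0,0,0],[0,0,0],0]])

```text
clock: 29.1
position: [0.4877, -0.1684, 0.0072]
ee_rot: [3.13, 0.262, 0.001]
force: [0.8, -0.3, -0.6]
width: 0.0
```

```bash
python3 -c "from h import *;meas()"
```

```text
[[-0.1323, 0.1565], [-0.1324, 0.2195], [-0.1744, 0.2211], [-0.1727, 0.1564]]
[[-0.0023, -0.105], [-0.0104, 0.0303], [-0.0066, 0.1226], [-0.0521, 0.1272], [-0.0563, -0.0992]]
tcp [-0.0328 -0.2021] [ 0.4876 -0.1684  0.007 ] [0.2 0.3 0.2]
```

Request:
send_rows(deltas=[[[-0.0017,0.0099,0],[0,0,0],0],[[-0.0008,0.005,0],[0,0,0],0],[[-0.0005,0.003,0],[0,0,0],0],[[-0.0005,0.003,0],[0,0,0],0],[[-0.0005,0.003,0],[0,0,0],0],[[-0.0003,0.002,0],[0,0,0],0],[[-0.0003,0.002,0],[0,0,0],0],[[0,0,0],[0,0,0],0],[[0,0,0],[0,0,0],0],[[0,0,0],[0,0,0],0]])

```text
clock: 30.15
position: [0.483, -0.1401, 0.007]
ee_rot: [3.131, 0.263, 0.0]
force: [0.9, -1.1, 1.7]
width: 0.003
```

```bash
python3 -c "
from h import *;meas()
a=get_image('top')
for r in (283,289,292,298): print(r,a[r,276:298].astype(int).sum(1).tolist())"
```

```text
[[-0.1323, 0.1565], [-0.1324, 0.2195], [-0.1744, 0.2211], [-0.1727, 0.1564]]
[[-0.0027, -0.0805], [-0.0104, 0.0303], [-0.0038, 0.1141], [-0.0215, 0.1308], [-0.0554, 0.1317], [-0.0561, -0.071]]
tcp [-0.0326 -0.1734] [ 0.483  -0.1401  0.007 ] [ 0.2 -2.4  0.7]
283 [176, 143, 287, 459, 456, 453, 448, 459, 484, 244, 79, 408, 409, 403, 391, 429, 427, 422, 428, 423, 423, 424]
289 [310, 319, 336, 189, 144, 131, 122, 124, 121, 110, 98, 45, 436, 438, 428, 426, 429, 427, 426, 424, 425, 424]
292 [312, 313, 331, 174, 140, 167, 164, 159, 165, 145, 127, 301, 341, 433, 431, 423, 428, 425, 425, 423, 427, 425]
298 [311, 316, 316, 317, 315, 315, 314, 317, 308, 311, 315, 317, 297, 415, 437, 428, 423, 426, 428, 420, 426, 425]
```

Request:
send_rows(deltas=[[[-0.0003,0.002,0],[0,0,0],0],[[-0.0003,0.002,0],[0,0,0],0],[[-0.0002,0.001,0],[0,0,0],0],[[0,0,0],[0,0,0],0],[[0,0,0],[0,0,0],0],[[0,0,0],[0,0,0],0],[[0,0,0],[0,0,0],0],[[0,0,0],[0,0,0],0],[[0,0,0],[0,0,0],0],[[0,0,0],[0,0,0],0]])

```text
clock: 31.25
position: [0.4828, -0.1378, 0.0073]
ee_rot: [3.128, 0.259, 0.002]
force: [0.5, -11.5, 1.2]
width: 0.007
```

Request:
send_rows(deltas=[[[0.004,-0.024,0],[0,0,0],0],[[-0.0394,-0.0067,0],[0,0,0],0],[[-0.0394,-0.0067,0],[0,0,0],0],[[-0.0063,0.0375,0],[0,0,0],0.08],[[-0.0063,0.0375,0],[0,0,0],0.08],[[-0.0063,0.0375,0],[0,0,0],0.08],[[-0.0063,0.0375,0],[0,0,0],0.08],[[-0.0063,0.0375,0],[0,0,0],0.08],[[0,0,0],[0,0,0],0.08],[[0,0,0],[0,0,0],0.08]])

```text
clock: 32.25
position: [0.3757, 0.0162, 0.007]
ee_rot: [-3.13, -0.268, 0.0]
force: [1.2, -0.6, -0.0]
width: 0.563
```

```bash
python3 -c "from h import *;meas()"
```

```text
[[-0.1323, 0.1565], [-0.1324, 0.2195], [-0.1744, 0.2211], [-0.1727, 0.1564]]
[[-0.0093, -0.1649], [-0.0018, -0.1561], [-0.0104, 0.0303], [-0.0038, 0.1141], [-0.0215, 0.1308], [-0.0512, 0.133], [-0.0572, 0.0278], [-0.025, 0.0145], [-0.0332, -0.0265], [-0.029, -0.1326], [-0.0553, -0.1459], [-0.0521, -0.1648]]
tcp [-0.1124 -0.0025] [0.3758 0.0151 0.0069] [-0.1 -0.3  0.9]
```

Request:
send_rows(deltas=[[[0.0099,0.0017,0],[0,0,0],0.08],[[0.0099,0.0017,0],[0,0,0],0.08],[[0.0099,0.0017,0],[0,0,0],0.08],[[0.006,0.001,0],[0,0,0],0.08],[[0.004,0.0007,0],[0,0,0],0.08],[[0.003,0.0005,0],[0,0,0],0.08],[[0.003,0.0005,0],[0,0,0],0.08],[[0.002,0.0003,0],[0,0,0],0.08],[[0,0,0],[0,0,0],0.08],[[0,0,0],[0,0,0],0.08]])

```text
clock: 33.3
position: [0.4193, 0.0224, 0.0063]
ee_rot: [3.13, 0.263, -0.011]
force: [-9.6, -1.7, 7.5]
width: 0.874
```

Request:
send_rows(deltas=[[[-0.0197,-0.0033,0],[0,0,0],0.08],[[-0.0197,-0.0033,0],[0,0,0],0.08],[[0,0,0.04],[0,0,0],0.08],[[0,0,0.045],[0,0,0],0.08],[[0,0,0.045],[0,0,0],0.08],[[0,-0.04,0.03],[0,0,0],0.08],[[0,-0.045,0],[0,0,0],0.08],[[0,-0.045,0],[0,0,0],0.08],[[0,-0.045,0],[0,0,0],0.08],[[0,-0.045,0],[0,0,0],0.08]])

```text
clock: 34.3
position: [0.3838, -0.205, 0.1672]
ee_rot: [3.13, 0.264, 0.001]
force: [1.5, 0.9, 0.2]
width: 0.871
```

Request:
send_rows(deltas=[[[0,-0.04,0],[0,0,0],0],[[0,-0.04,0],[0,0,0],0],[[0,-0.04,0],[0,0,0],0],[[0,-0.04,0],[0,0,0],0],[[0,-0.04,0],[0,0,0],0],[[0,-0.04,0],[0,0,0],0],[[0,-0.04,0],[0,0,0],0],[[0,0,0],[0,0,0],0],[[0,0,0],[0,0,0],0],[[0,0,0],[0,0,0],0]])

```text
clock: 35.3
position: [0.3844, -0.4821, 0.1666]
ee_rot: [-3.129, -0.265, 0.0]
force: [0.7, 1.2, 0.1]
width: 0.05
```

```bash
python3 - <<'E'
from h import *
meas()
a=get_image('top')
for r in (283,289,292,298): print(r,a[r,276:298].astype(int).sum(1).tolist())
cv2.imwrite('pics/end2.png',cv2.resize(a[220:320,250:450,::-1],(800,400),interpolation=2))
E
```

```text
[[-0.1323, 0.1565], [-0.1324, 0.2195], [-0.1744, 0.2211], [-0.1727, 0.1564]]
[[-0.0093, -0.1649], [-0.0021, -0.1581], [-0.0025, -0.0115], [-0.0104, 0.0303], [-0.0038, 0.1141], [-0.0215, 0.1308], [-0.0512, 0.133], [-0.0574, -0.1597]]
tcp [-0.1867 -0.494 ] [ 0.3847 -0.4819  0.1668] [0.1 0.2 0.1]
283 [147, 120, 249, 412, 411, 408, 407, 412, 433, 202, 138, 358, 364, 358, 354, 384, 383, 380, 382, 384, 380, 379]
289 [277, 283, 295, 157, 128, 116, 108, 107, 111, 107, 61, 276, 387, 390, 382, 384, 388, 382, 381, 376, 383, 383]
292 [278, 283, 286, 153, 129, 140, 141, 141, 140, 127, 119, 184, 395, 393, 382, 387, 379, 384, 377, 384, 383, 384]
298 [274, 285, 269, 283, 275, 285, 282, 274, 275, 281, 276, 281, 174, 394, 392, 382, 387, 385, 382, 384, 379, 384]
```

View pics/end2.png

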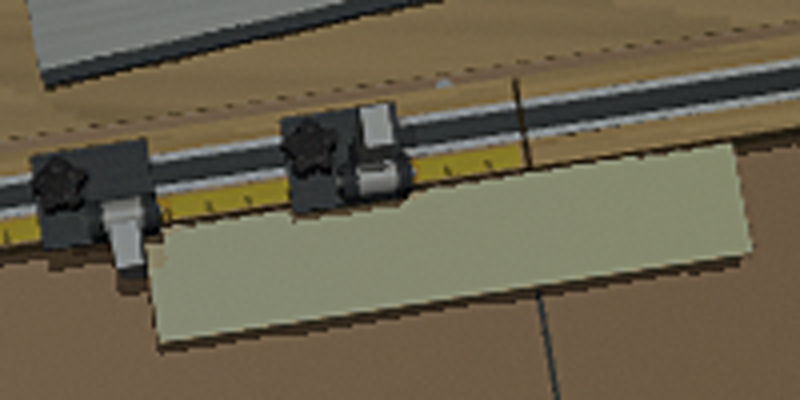

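The picture shows the rail's left end touching the bar at (150,255), its back edge along the fence, the short stop up, and the saw in the same place. I'm handing in.

```bash
python3 -c "
from cell import job;print(job.sign_off())"
```

```text
the job is handed in; nothing more can be done
None
```

I flipped the farther stop down, pushed the rail back against the fence, slid it to the lowered stop, and handed the job in at about 35 s. The sign-off gives no verdict.

**Last checks**
- **Stop end:** the rail's left end measured within about 1 to 2 mm of the lowered stop. The butting push met 11.5 N.
- **Fence:** the rail's visible edges fit a rail flush along the fence. The final push towards it met about 10 N, at the same tool position as the earlier snug contact.
- **Other items:** the near stop is still raised and the offcut measured unmoved. The saw looked in the same place. I did not check the glue tub again, but nothing went near it.

**What failed or disagreed on the way**
- **Flip:** the first two tries slipped over the bar, because the real fingertip sits about 20 mm above the reported TCP. Lowering the tool by that much made the third try work.
- **Slide:** the first slide stalled 7 mm short of the stop, which the check picture showed. A second push purely along the fence closed the gap.
- **Pictures:** I viewed 12, two over the budget of 10.

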